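# Register a lino block on the printing board

### The arm

A 6-joint arm with a two-finger parallel gripper is mounted at the origin on the work surface. World frame = base frame: x ahead of the robot, y to its left, z up, the work surface at z = 0. Lengths are in m, angles in rad, forces in N, time in s.
With the tool pointing down it reaches from about 0.325 to 0.9 m from the base axis. Payload 3.5 kg.
Tool frame: the origin (TCP) lies midway between the tips of the shut fingers; the grasp point (between the pads) lies grasp_offset behind it (grasp_offset is the distance from the TCP to the grasp point, in m); z points along the fingers, y is the line along which they close (so a half turn about z gives the same grasp; the last joint's range is limited). The gripper opens to 85 mm and grips with 20 to 120 N. Pads are 22 mm wide; open, the fingers measure 114 mm over their backs; the gripper's body (76 mm by 85 mm) begins 54 mm behind the grasp point. The pads swing forward as they close: fully open they stand 13 mm farther back than shut.
Start: joints at [1.072, 0.276, -0.026, 1.268, 0, 1.467], TCP at [0.241, 0.577, 0.231] pointing down, gripper open.
Joint ranges: [-3.12, 3.12], [-0.85, 1.88], [-1.08, 1.24], [-1.95, 2.15], [-1.57, 1.53], [-3.14, 3.14]. Speed limits (rad/s): [2.57, 2.57, 3.14, 3.14, 3.14, 3.14].

### API

Orientations are given as a rotation vector (axis times angle).
In Python, from plant import get_obs, snapshot, close_job, masks_of, grasp_offset gives the robot as it stands.
- The arm moves only by the tool step_arm, never from a script. Its argument "moves" is one flat list of numbers, 7 for each row, row after row: the shift along the tool's x, y, z scaled (see below), then the turn, a rotation vector about the tool's x, y, z scaled (see below), then the closure, from 0 (fully open) to 1 (shut). A call has exactly 8 rows; each row is the pose to reach, as a shift and turn from the pose commanded when the call began, along the tool's axes at that moment; what a row does not reach only later rows make up. The controller multiplies each number of a shift by 0.2 m and each number of a turn by 0.5 rad. A row lasts 1/10 s, in which the tool goes at most 50 mm and 8.59 degrees, less where a joint would pass 70% of its speed; a pose out of reach is approached as far as the arm can. A call with a number of a shift or a turn outside -1 to 1 is refused whole. A call with a gripper value outside its range is refused whole. The fingers move at their own pace and stop on an object; "grip_force" is the grip in N (left out, the last holds). Time passes only in rows, so rows that repeat a pose let the fingers close, or fill a call up. It gives the time, the measured TCP pose, the force, the opening and the grip force at its end, in the units of the state.
- get_obs(): the state, without advancing time (a new reading comes with each control period).
- snapshot(name): name is "scene" or "top" or "wrist"; returns a dict with "color" (420x560x3 uint8, red, green, blue), "depth" (420x560 float32, m along the optical axis (not along the pixel's ray), 0 where there is no reading), "vfov" (degrees; the focal length in pixels is half the picture's height over the tangent of half this angle, whatever the lens; pixels are square), "cx", "cy" (the principal point, pixels), "rvec" (rotation vector, rad) and "tvec" (3), from world to camera coordinates, as OpenCV has them. Camera axes: x right, y down, z forward; pixel columns grow to the right and rows downward; lengths in m; the calibration is good to about 2 mm. The wrist camera is an equidistant fisheye: a pixel r from the principal point sees the ray r / f radians off the axis. A picture is of the moment at which its call begins.
- close_job(): hands the job in; it is judged then, once.
Trained networks look in a picture, given as the dict that the camera call returned (one of the last four; its "shot" number tells which), for a name from the list of things; names that differ only in an ending like _2 or _b are one class to them, and where a whole thing is asked for, a point or a joint stands for the part that bears it (a point fixed in the world has none). Each returns a list of dicts, best first, with "score" (0 to 1); they miss things now and then, are a little off and sometimes report something else, mostly with a low value. They report only what shows in the picture. A call takes as long as a camera call. They do not tell look-alikes from the thing itself.
- masks_of(picture, query): "region" (420x560 bool, what is visible of it) and "rect" ([left, top, right, bottom] in pixels, round what is visible of it).
The state is a dict: "time": time; "joint_positions": joint angles; "qd": joint speeds; "joint_efforts": joint torques, N m; "position": TCP position; "orientation": TCP orientation; "contact_force": force on the tool from outside, world axes, zero at the start; "torque": the same for the moment, N m; "width": opening from 0.0 (shut) to 1.0 (fully open); "grasp_force": force on a finger pad.
Only numpy, scipy, OpenCV 4.12 (cv2) and the standard library are available. Lean on these libraries where they do the work, as an engineer would, in place of code of your own. Each camera call takes 0.05 s, during which the arm holds its last target. There are 200 camera calls.

### The job

Using your fingertips only to push, first slide the green lino block back along the wooden registration board until it lies flush against the long back fence. Then push the red sliding jaw from behind until it has slid the block into the corner, so that the block ends flush against both the back fence and the side stop with the jaw closed up against it. Grip and lift nothing, leave the other things on the table where they are, and finish with your hand clear.

Things in the scene. Friction and masses are not known exactly. Their poses are not given: they have to be found in the camera images.
- board: Plywood registration board, fixed to the table, 250 (x) x 330 (y) x 12 mm; upper face at z = 12. Origin: centre of its underside; x away from the robot, y left, z up. Back fence of light wood along the whole far edge, 20 mm above the board, inner face at x = +105 mm. Side stop, same wood and height, on the right edge from x = -45 to the fence, inner face at y = -145 mm.
- block: Loose mounted lino block, brown wood, green top with a white leaf, 92 (x) x 110 (y) x 23 mm, 0.14 to 0.28 kg, flat on the board. Origin: centre of its underside; axes along its sides. Starts up to 0.3 rad askew to the board, its centre 59 to 104 mm short (in x) of where it touches the fence; slides under 1 to 3 N.
- corner_home (a point): Where the block's origin must finally be: a point on the board's upper face, at x = +59, y = -90, z = 12 mm of the board, axes as the board's. The block then touches both the back fence and the side stop.
- jaw (a joint): Red jaw bar, 92 mm (board x, from 13 to 105 mm) x 25 mm (y, with facings), top 24.5 mm above the board, captive in a slot; slides along the board's -y to the side stop. Value in m: 0 = open, its middle at board y = +130 mm; 0.1525 = closed on a block in the corner; limit 0.16. Friction 2 N, damping 6 N s/m, no spring. Starts at 0 to 0.025.
- jaw_push (a point): Middle of the jaw's black rear face (the face turned away from the side stop), 12 mm above the board: where to push it, in the board's -y direction. 12.5 mm from the jaw's middle. The jaw's front face, towards the block, is brass. Axes as the board's.
- ink_tin: Bystander: ink tin with a yellow label, diameter 68, height 60 mm, on the table beyond the back fence. Origin at the centre of its underside.
- ink_jar: Bystander: small ink jar with a blue label, diameter 38, height 42 mm, standing on the board's front left corner. Origin at the centre of its underside.
- brayer: Bystander: hand roller, black roller 70 mm wide and 32 mm in diameter, wooden handle, 196 mm long, lying on the table to the right of the board. Origin on the table near its middle, x along it towards the roller.
- gouge: Bystander: lino gouge with a wooden handle, 150 mm long, lying on the table to the left of the board. Origin under its middle, x along it.
- palette_knife: Bystander: flat steel palette knife with a wooden handle, 200 mm long, lying on the table well to the left of the board. Origin under its middle, x along it.
- pencil_pot: Bystander: metal pot with pencils, diameter 80, rim 100 mm high, pencils to 170 mm, far to the right. Origin at the centre of its underside.
- cleaner: Bystander: green bottle, diameter 66, height 170 mm, far to the right. Origin at the centre of its underside.
There are look-alikes about, which are no part of the job. Several things have the shape of the block; the one meant has the colours described above.

How it is judged:
By the outcome, as a careful person would: the job done as asked, in the order asked, and still so for the second after the job is handed in, with the robot touching nothing.
It also fails if it takes over 48 s, if anything falls off the work surface, if the arm or the gripper's body presses on something with over 40 N, if the wrist force passes 120 N, or if a joint passes its speed limit or range.

## Working session

There is one attempt and no reset: what is moved stays moved. The work goes in short steps, Python scripts to look and compute and a tool call to move; the robot and the scene stay as the last step left them, time stands still between calls to the robot, and variables do not carry over. Pictures are saved under pics/ and viewed, at most 10 in all, crops included, and the job is handed in when it is done.

Besides the shell and the picture viewer there is one more tool, called after ">>>" by a JSON object that holds its "name" and its "arguments". step_arm: Moves the arm, as the interface text tells. Its arguments: {"type":"object","properties":{"moves":{"type":"array","items":{"type":"number","minimum":-1,"maximum":1}},"grip_force":{"type":"number"}},"required":["moves"]}

```bash
mkdir -p pics; ls
cat > h.py <<'E'
import numpy as np, cv2
from plant import *
from scipy.spatial.transform import Rotation as R
def f_of(s): return 210/np.tan(np.radians(s["vfov"])/2)
def unproj(s,mask):
    v,u=np.nonzero(mask&(s["depth"]>0)); d=s["depth"][v,u]; f=f_of(s)
    P=np.c_[(u-s["cx"])/f*d,(v-s["cy"])/f*d,d]
    return (P-np.ravel(s["tvec"]))@R.from_rotvec(np.ravel(s["rvec"])).as_matrix(), s["color"][v,u]
def proj(s,P):
    p=np.atleast_2d(P)@R.from_rotvec(np.ravel(s["rvec"])).as_matrix().T+np.ravel(s["tvec"]); f=f_of(s)
    return np.c_[p[:,0]/p[:,2]*f+s["cx"],p[:,1]/p[:,2]*f+s["cy"]]
def save(s,n): cv2.imwrite("pics/"+n,s["color"][:,:,::-1])
E
python3 - <<'E'
from h import *
s=snapshot("scene");t=snapshot("top")
save(s,"a.png");save(t,"b.png")
for n,p in(("scene",s),("top",t)):
    print(n,p["vfov"],p["cx"],p["cy"],np.round(np.ravel(p["rvec"]),3),np.round(np.ravel(p["tvec"]),3))
    for q in("board","block","jaw"):
        for m in masks_of(p,q):
            X,_=unproj(p,m["region"]); print(q,round(m["score"],2),np.round(m["rect"]),np.round(np.median(X,0),3) if len(X) else None)
o=get_obs();print({k:np.round(v,3) for k,v in o.items()},grasp_offset)
E
```

```text
pics
scene 54.63269205962815 285.74743663854156 208.94454206102512 [ 1.028  2.638 -0.8  ] [ 0.449 -0.294  1.349]
block 0.97 [266. 186. 313. 232.] [ 0.579 -0.025  0.036]
block 0.83 [309. 135. 356. 177.] [ 0.347 -0.079  0.024]
block 0.72 [388. 199. 442. 245.] [0.346 0.239 0.024]
block 0.56 [157. 160. 197. 202.] [ 0.738 -0.332  0.024]
block 0.5 [327. 258. 376. 292.] [0.56  0.228 0.023]
jaw 0.89 [265. 240. 303. 266.] [0.673 0.074 0.037]
top 54.30722144449361 282.7329307267883 217.02554887421016 [ 2.201 -2.152  0.095] [-0.048  0.587  1.382]
board 0.82 [230. 173. 335. 260.] [ 0.606 -0.04   0.013]
block 0.95 [283. 274. 313. 313.] [ 0.336 -0.082  0.023]
block 0.76 [356. 163. 391. 193.] [ 0.729 -0.338  0.023]
block 0.63 [186. 274. 221. 305.] [0.335 0.237 0.023]
block 0.61 [265. 205. 295. 237.] [ 0.57  -0.029  0.035]
jaw 0.76 [246. 181. 258. 206.] [0.673 0.072 0.036]
{'time': np.float64(0.4), 'joint_positions': array([ 1.072,  0.277, -0.027,  1.268,  0.   ,  1.467]), 'qd': array([ 0.001, -0.004,  0.   ,  0.   , -0.001,  0.   ]), 'joint_efforts': array([ 0.0000e+00, -4.4486e+01,  2.9503e+01,  6.0000e-03, -0.0000e+00,
       -0.0000e+00]), 'position': array([0.241, 0.577, 0.231]), 'orientation': array([-0.618, -3.08 ,  0.   ]), 'contact_force': array([-0.953, -0.259, -0.184]), 'torque': array([ 0.002, -0.014, -0.001]), 'grasp_force': np.float64(0.0), 'width': np.float64(1.002)} 0.0187
```

Run:
```python
import cv2,numpy as np
a=cv2.imread("pics/a.png");b=cv2.imread("pics/b.png")
cv2.imwrite("pics/c.png",cv2.resize(b[130:340,150:420],None,fx=2.9,fy=2.8,interpolation=cv2.INTER_CUBIC))
```

```text
(no output)
```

View pics/a.png

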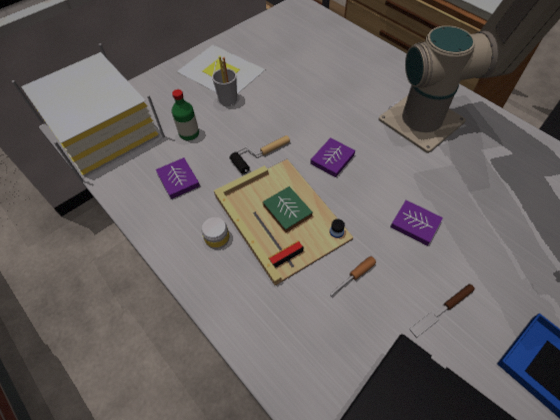

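View pics/c.png

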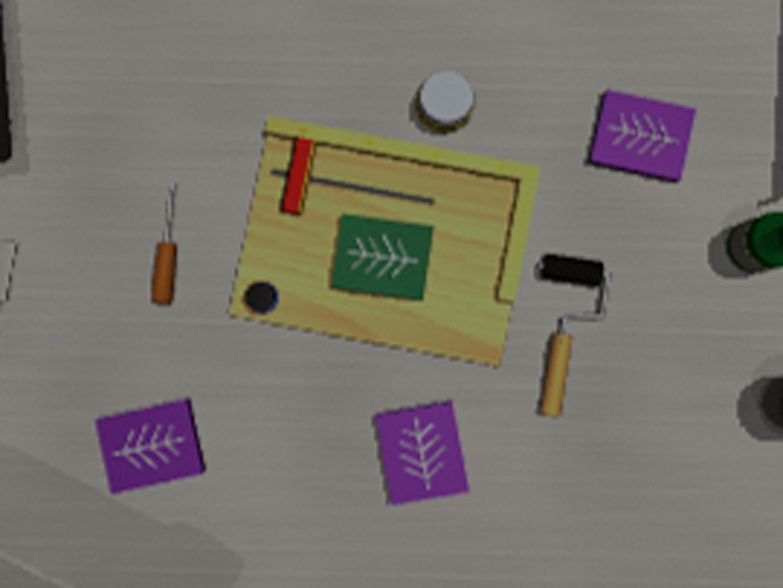

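Green block at scene pixel (288,208), top-crop (382,257), is the one meant. The three purple ones, at scene (332,156), (416,222) and (178,177), are look-alikes. The jaw is red, at scene (287,254), and the crop has already confirmed the choice. Next I measure the poses from both views.

```bash
cat >> h.py <<'E'
def rect(P,long_is_y=True):
    c,(w,h),a=cv2.minAreaRect((P[:,:2]*1000).astype(np.float32))
    a=(a+45)%90-45 if True else a
    return np.round(c,1),np.round(sorted((w,h)),1),round(np.radians(a),3)
def hsv(c): 
    return cv2.cvtColor(c.reshape(-1,1,3),cv2.COLOR_RGB2HSV).reshape(-1,3).astype(int)
def find(s):
    X,c=unproj(s,np.ones((420,560),bool)); H=hsv(c)
    near=(np.hypot(X[:,0]-.6,X[:,1]+.04)<.23)
    g=near&(H[:,0]>40)&(H[:,0]<95)&(H[:,1]>90)&(X[:,2]>.025)&(X[:,2]<.045)
    r=near&((H[:,0]<8)|(H[:,0]>172))&(H[:,1]>150)&(X[:,2]>.03)&(X[:,2]<.045)&(X[:,0]>.58)
    b=near&(H[:,0]>12)&(H[:,0]<35)&(H[:,1]>70)&(X[:,2]>.006)&(X[:,2]<.018)
    f=near&(H[:,0]>12)&(H[:,0]<40)&(H[:,1]>70)&(X[:,2]>.026)&(X[:,2]<.04)
    return {k:X[m] for k,m in zip("green red board fence".split(),(g,r,b,f))}
E
python3 - <<'E'
from h import *
for n in("scene","top"):
    s=snapshot(n)
    for k,P in find(s).items():
        if len(P)>5: print(n,k,len(P),*rect(P),"z",np.round(np.median(P[:,2]),4))
    for q in("ink_jar","gouge","ink_tin"):
        for m in masks_of(s,q)[:2]:
            X,_=unproj(s,m["region"]); print(q,round(m["score"],2),np.round(np.median(X,0),3),np.round(X.max(0),3),np.round(X.min(0),3))
E
```

```text
scene green 765 [580.7   6.3] [ 90.5 179.4] -0.14 z 0.0362
scene red 240 [673.2  72.9] [20.3 90.8] -0.174 z 0.0378
scene board 5738 [635.4 -67.7] [341.8 387.3] -0.166 z 0.0131
scene fence 1334 [644.4 -68.7] [290.6 301.3] 0.277 z 0.0331
ink_jar 0.47 [0.529 0.113 0.052] [0.542 0.127 0.059] [0.505 0.078 0.012]
gouge 0.78 [0.562 0.228 0.024] [0.66  0.241 0.03 ] [0.515 0.216 0.006]
ink_tin 0.97 [ 0.774 -0.09   0.059] [ 0.804 -0.068  0.065] [ 0.721 -0.133 -0.002]
top green 714 [ 561.8 -114.8] [ 90.6 280.7] -0.118 z 0.0352
top red 144 [669.3  73.5] [18.7 90.5] -0.166 z 0.0367
top board 4482 [619.5 -63.2] [313.4 384.3] -0.17 z 0.0122
top fence 901 [639.4 -75.1] [273.4 333.8] 0.207 z 0.0322
gouge 0.74 [0.551 0.228 0.022] [0.639 0.245 0.032] [ 0.51   0.217 -0.001]
ink_tin 0.7 [ 0.76  -0.099  0.059] [ 0.804 -0.066  0.069] [ 0.731 -0.134 -0.001]
```

>>> {"name": "step_arm", "arguments": {"moves": [-0.2, -0.2, -0.1, 0, 0, 0, 0.4, -0.4, -0.4, -0.2, 0, 0, 0, 0.4, -0.6, -0.6, -0.25, 0, 0, 0, 0.4, -0.75, -0.75, -0.25, 0, 0, 0, 0.4, -0.9, -0.9, -0.25, 0, 0, 0, 0.4, -1, -1, -0.25, 0, 0, 0, 0.4, -1, -1, -0.25, 0, 0, 0, 0.4, -1, -1, -0.25, 0, 0, 0, 0.4]}}

```text
time: 1.6
position: [0.3488, 0.3145, 0.2816]
orientation: [0.621, 3.079, 0.001]
contact_force: [0.1, 0.9, 0.5]
width: 0.601
grasp_force: 0.0
```

>>> {"name": "step_arm", "arguments": {"moves": [-0.2, -0.2, 0, 0, 0, -0.1, 0.4, -0.4, -0.4, 0, 0, 0, -0.2, 0.4, -0.6, -0.6, 0, 0, 0, -0.3, 0.4, -0.75, -0.75, 0, 0, 0, -0.4, 0.4, -0.9, -0.9, 0, 0, 0, -0.44, 0.4, -1, -1, 0, 0, 0, -0.44, 0.4, -1, -1, 0, 0, 0, -0.44, 0.4, -1, -1, 0, 0, 0, -0.44, 0.4]}}

```text
time: 2.4
position: [0.4561, 0.0541, 0.2811]
orientation: [-0.276, -3.129, -0.001]
contact_force: [-0.5, 0.1, -0.5]
width: 0.599
grasp_force: 0.0
```

Run:
```python
from h import *
s=snapshot("wrist");save(s,"w1.png");np.save("w1.npy",s,allow_pickle=True)
M=R.from_rotvec(np.ravel(s["rvec"])).as_matrix()
print(s["vfov"],s["cx"],s["cy"],f_of(s),"cam pos",-M.T@np.ravel(s["tvec"]),M[2])
```

```text
65.70646984690485 278.9051111266859 208.15835508160887 325.19226210127806 cam pos [0.38375506 0.06706517 0.42384489] [ 0.28157257 -0.0497254  -0.95825063]
```

View pics/w1.png

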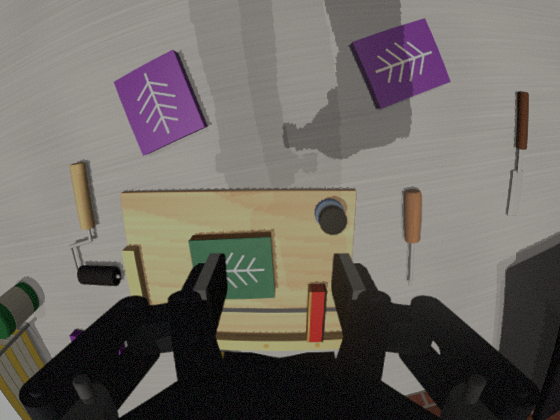

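```bash
cat >> h.py <<'E'
def plane_pts(s,uv,z,fish=False):
    f=f_of(s); q=(uv-[s["cx"],s["cy"]])/f
    if fish:
        r=np.linalg.norm(q,axis=1,keepdims=True); D=np.c_[q/np.maximum(r,1e-9)*np.sin(r),np.cos(r)]
    else: D=np.c_[q,np.ones(len(q))]
    M=R.from_rotvec(np.ravel(s["rvec"])).as_matrix(); C=-M.T@np.ravel(s["tvec"]); D=D@M
    return (C+D*((z-C[2])/D[:,2])[:,None])
def cmask(img,k,near=None):
    H=cv2.cvtColor(img,cv2.COLOR_RGB2HSV).astype(int); h,sa,v=H[...,0],H[...,1],H[...,2]
    if k=="green": m=(h>55)&(h<95)&(sa>90)
    if k=="red": m=((h<8)|(h>172))&(sa>170)&(v>90)
    if k=="board": m=(h>12)&(h<38)&(sa>75)&(v>90)
    n,l,st,c=cv2.connectedComponentsWithStats(m.astype(np.uint8))
    i=1+np.argmin([np.hypot(*(c[j]-near))+1e3*(st[j,4]<80) for j in range(1,n)])
    return l==i
def contour(m):
    c=max(cv2.findContours(m.astype(np.uint8),0,cv2.CHAIN_APPROX_NONE)[0],key=len)[:,0].astype(float); return c
E
python3 - <<'E'
from h import *
for n,fn,c in(("scene","a.png",[(288,208),(287,254),(280,215)]),("top","b.png",[(280,221),(252,192),(282,215)])):
    s=snapshot(n); s["color"]=cv2.imread("pics/"+fn)[:,:,::-1].copy()
    for k,p,z in zip(("green","red","board"),c,(.035,.0365,.012)):
        m=cmask(s["color"],k,p); print(n,k,m.sum(),*rect(plane_pts(s,contour(m),z)))
s=np.load("w1.npy",allow_pickle=True).item()
m=cmask(s["color"],"green",(232,265)); P=plane_pts(s,contour(m),.035,True); print("wrist green",*rect(P))
for k,uv,z in(("board FR,FL",[(123,192),(355,188)],.012),("block FR FL BL",[(190,237),(271,233),(274,297)],.035),("jaw",[(309,284),(326,285),(322,342),(307,341)],.0365)):
    print(k,np.round(plane_pts(s,np.array(uv,float),z,True)[:,:2]*1000,1).tolist())
# depth check
for u,v in((150,220),(230,255),(317,310)): print(s["depth"][v,u])
print(get_obs()["time"])
E
```

```text
scene green 773 [575.3 -29.5] [ 89.  106.1] -0.119
scene red 223 [672.5  71.7] [18.1 89.9] -0.167
scene board 6348 [593.7 -38.4] [246.8 344.9] -0.175
top green 700 [572.2 -30. ] [ 89.5 107.8] -0.115
top red 135 [669.7  73. ] [17.5 90. ] -0.167
top board 5507 [594.7 -31.2] [253.6 334. ] -0.17
wrist green [571.9 -30.5] [ 89.9 107.1] -0.126
board FR,FL [[442.8, -166.8], [495.0, 149.7]]
block FR FL BL [[516.5, -75.5], [528.9, 31.1], [624.3, 17.5]]
jaw [[611.3, 68.5], [617.5, 91.4], [719.1, 74.4], [712.1, 52.1]]
0.43525985
0.42415455
0.44920245
2.55
```

>>> {"name": "step_arm", "arguments": {"moves": [-0.12, -0.15, 0.05, 0, 0, -0.02, 0.4, -0.246, -0.3, 0.2, 0, 0, -0.02, 0.4, -0.246, -0.3, 0.4, 0, 0, -0.02, 0.4, -0.246, -0.3, 0.6, 0, 0, -0.02, 0.4, -0.246, -0.3, 0.8, 0, 0, -0.02, 0.4, -0.246, -0.3, 0.95, 0, 0, -0.02, 0.4, -0.246, -0.3, 1, 0, 0, -0.02, 0.4, -0.246, -0.3, 1, 0, 0, -0.02, 0.4]}}

```text
time: 3.35
position: [0.4923, -0.013, 0.0802]
orientation: [-0.257, -3.128, -0.001]
contact_force: [-0.6, -0.4, 0.6]
width: 0.597
grasp_force: 0.0
```

>>> {"name": "step_arm", "arguments": {"moves": [0, 0, 0.05, 0, 0, 0, 0.4, 0, 0, 0.12, 0, 0, 0, 0.4, 0, 0, 0.18, 0, 0, 0, 0.4, 0, 0, 0.23, 0, 0, 0, 0.4, 0, 0, 0.27, 0, 0, 0, 0.4, 0, 0, 0.3, 0, 0, 0, 0.4, 0, 0, 0.32, 0, 0, 0, 0.4, 0, 0, 0.32, 0, 0, 0, 0.4]}}

```text
time: 4.15
position: [0.4934, -0.0143, 0.0168]
orientation: [-0.26, -3.13, -0.0]
contact_force: [-1.6, -0.5, 0.5]
width: 0.6
grasp_force: 0.0
```

>>> {"name": "step_arm", "arguments": {"moves": [-0.04, 0, 0, 0, 0, 0, 0.4, -0.09, 0, 0, 0, 0, 0, 0.4, -0.14, 0, 0, 0, 0, 0, 0.4, -0.19, 0, 0, 0, 0, 0, 0.4, -0.24, 0, 0, 0, 0, 0, 0.4, -0.29, 0, 0, 0, 0, 0, 0.4, -0.34, 0, 0, 0, 0, 0, 0.4, -0.38, 0, 0, 0, 0, 0, 0.4]}}

```text
time: 4.95
position: [0.57, -0.0271, 0.0173]
orientation: [0.26, 3.13, -0.0]
contact_force: [-1.5, 0.0, 1.6]
width: 0.604
grasp_force: 1.0
```

Run:
```python
from h import *
o=get_obs();print(o["contact_force"],o["position"])
s=snapshot("top")
w=snapshot("wrist");save(w,"w2.png")
```

```text
[-1.49490115  0.03070948  1.63455023] [ 0.56996667 -0.02708548  0.01728926]
```

View pics/w2.png

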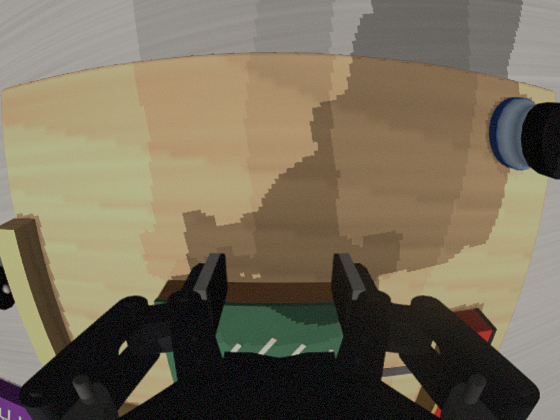

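The wrist picture shows the block's front edge level near row 282, with both fingertips (columns 210 and 350) against it. I keep pushing.

>>> {"name": "step_arm", "arguments": {"moves": [-0.02, 0, 0, 0, 0, 0, 0.4, -0.04, 0, 0, 0, 0, 0, 0.4, -0.06, 0, 0, 0, 0, 0, 0.4, -0.075, 0, 0, 0, 0, 0, 0.4, -0.09, 0, 0, 0, 0, 0, 0.4, -0.1, 0, 0, 0, 0, 0, 0.4, -0.11, 0, 0, 0, 0, 0, 0.4, -0.11, 0, 0, 0, 0, 0, 0.4]}}

```text
time: 5.85
position: [0.591, -0.0306, 0.0174]
orientation: [0.26, 3.13, -0.0]
contact_force: [-1.3, -0.3, -0.2]
width: 0.602
grasp_force: 0.1
```

>>> {"name": "step_arm", "arguments": {"moves": [-0.005, 0, 0, 0, 0, 0, 0.4, -0.01, 0, 0, 0, 0, 0, 0.4, -0.015, 0, 0, 0, 0, 0, 0.4, -0.015, 0, 0, 0, 0, 0, 0.4, -0.015, 0, 0, 0, 0, 0, 0.4, -0.015, 0, 0, 0, 0, 0, 0.4, -0.015, 0, 0, 0, 0, 0, 0.4, -0.015, 0, 0, 0, 0, 0, 0.4]}}

```text
time: 6.65
position: [0.5936, -0.031, 0.0174]
orientation: [0.26, 3.13, -0.0]
contact_force: [-0.4, -0.8, -0.1]
width: 0.603
grasp_force: 0.4
```

>>> {"name": "step_arm", "arguments": {"moves": [-0.005, 0, 0, 0, 0, 0, 0.4, -0.01, 0, 0, 0, 0, 0, 0.4, -0.015, 0, 0, 0, 0, 0, 0.4, -0.02, 0, 0, 0, 0, 0, 0.4, -0.02, 0, 0, 0, 0, 0, 0.4, -0.02, 0, 0, 0, 0, 0, 0.4, -0.02, 0, 0, 0, 0, 0, 0.4, -0.02, 0, 0, 0, 0, 0, 0.4]}}

```text
time: 7.45
position: [0.5964, -0.0315, 0.0171]
orientation: [-0.26, -3.129, -0.0]
contact_force: [-6.1, 0.8, 3.3]
width: 0.597
grasp_force: 2.6
```

Run:
```python
from h import *
for n in("scene","top"):
    s=snapshot(n)
    im=cv2.resize(s["color"][170:290,220:360] if n=="scene" else s["color"][160:270,215:345],(400,340),interpolation=cv2.INTER_CUBIC)
    A=im if n=="scene" else np.hstack([A,im])
cv2.imwrite("pics/d.png",A[:,:,::-1])
o=get_obs();print(o["contact_force"],o["position"])
```

```text
[-5.78539604  1.31691268  2.7323704 ] [ 0.59645154 -0.03147266  0.01712555]
```

View pics/d.png

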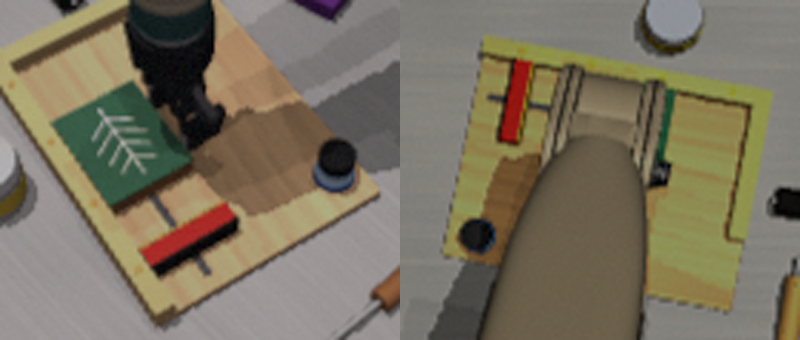

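The scene view (left half) shows the block against the fence, with the force up to 6 N. I press a bit more to square it.

>>> {"name": "step_arm", "arguments": {"moves": [-0.003, 0, 0, 0, 0, 0, 0.4, -0.006, 0, 0, 0, 0, 0, 0.4, -0.01, 0, 0, 0, 0, 0, 0.4, -0.01, 0, 0, 0, 0, 0, 0.4, -0.01, 0, 0, 0, 0, 0, 0.4, -0.01, 0, 0, 0, 0, 0, 0.4, -0.01, 0, 0, 0, 0, 0, 0.4, -0.01, 0, 0, 0, 0, 0, 0.4]}}

```text
time: 8.35
position: [0.5964, -0.0315, 0.0169]
orientation: [-0.26, -3.125, -0.0]
contact_force: [-8.5, 1.9, 6.1]
width: 0.6
grasp_force: 4.4
```

>>> {"name": "step_arm", "arguments": {"moves": [0.05, 0, 0, 0, 0, 0, 0.4, 0.12, 0, 0, 0, 0, 0, 0.4, 0.16, 0, 0, 0, 0, 0, 0.4, 0.16, 0, -0.1, 0, 0, 0, 0.4, 0.16, 0, -0.25, 0, 0, 0, 0.4, 0.16, 0, -0.4, 0, 0, 0, 1, 0.16, 0, -0.45, 0, 0, 0, 1, 0.16, 0, -0.45, 0, 0, 0, 1]}}

```text
time: 9.15
position: [0.5701, -0.0271, 0.1094]
orientation: [0.26, 3.125, -0.001]
contact_force: [-0.5, 1.1, 0.1]
width: 0.094
grasp_force: 0.0
```

>>> {"name": "step_arm", "arguments": {"moves": [-0.05, 0.1, 0, 0, 0, 0, 1, -0.15, 0.3, 0, 0, 0, 0, 1, -0.25, 0.5, 0, 0, 0, 0, 1, -0.35, 0.7, 0, 0, 0, 0, 1, -0.4, 0.8, 0, 0, 0, 0, 1, -0.425, 0.85, 0, 0, 0, 0, 1, -0.425, 0.85, 0, 0, 0, 0, 1, -0.425, 0.85, 0, 0, 0, 0, 1]}}

```text
time: 9.95
position: [0.6783, 0.1261, 0.106]
orientation: [-0.261, -3.128, 0.002]
contact_force: [0.1, -0.2, -0.5]
width: -0.001
grasp_force: 0.0
```

Run:
```python
from h import *
print(get_obs()["position"],get_obs()["width"])
for n,c in(("scene",[(280,215),(287,254)]),("top",[(275,208),(252,192)])):
    s=snapshot(n);save(s,"e_%s.png"%n)
    for k,p,z in zip(("green","red"),c,(.035,.0365)):
        m=cmask(s["color"],k,p); print(n,k,m.sum(),*rect(plane_pts(s,contour(m),z)))
w=snapshot("wrist");save(w,"w3.png")
```

```text
[0.67834215 0.12609378 0.10603525] -0.00136714059235717
scene green 786 [652.3 -44.4] [ 87.  106.4] -0.171
scene red 168 [683.2  69.7] [17.9 68.1] -0.165
top green 689 [649.8 -45. ] [ 90.7 107.7] -0.171
top red 134 [669.7  72.7] [16.9 90. ] -0.167
```

View pics/w3.png

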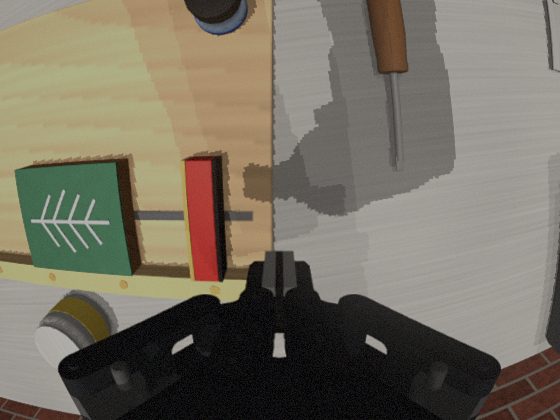

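Block is flush with the fence and parallel to it (block left of the red jaw, fingers behind the jaw's rear). Now I lower and push the jaw.

>>> {"name": "step_arm", "arguments": {"moves": [0, 0, 0.1, 0, 0, 0, 1, 0, 0, 0.2, 0, 0, 0, 1, 0, 0, 0.3, 0, 0, 0, 1, 0, 0, 0.36, 0, 0, 0, 1, 0, 0, 0.4, 0, 0, 0, 1, 0, 0, 0.41, 0, 0, 0, 1, 0, -0.04, 0.41, 0, 0, 0, 1, 0, -0.08, 0.41, 0, 0, 0, 1]}}

```text
time: 10.9
position: [0.6778, 0.1107, 0.0264]
orientation: [0.259, 3.129, -0.0]
contact_force: [0.2, -0.4, -0.8]
width: -0.001
grasp_force: 0.0
```

>>> {"name": "step_arm", "arguments": {"moves": [0, -0.03, 0, 0, 0, 0, 1, 0, -0.06, 0, 0, 0, 0, 1, 0, -0.1, 0, 0, 0, 0, 1, 0, -0.14, 0, 0, 0, 0, 1, 0, -0.18, 0, 0, 0, 0, 1, 0, -0.22, 0, 0, 0, 0, 1, 0, -0.26, 0, 0, 0, 0, 1, 0, -0.3, 0, 0, 0, 0, 1]}}

```text
time: 11.7
position: [0.6673, 0.0514, 0.0257]
orientation: [0.26, 3.13, 0.0]
contact_force: [-0.0, 3.0, 2.8]
width: -0.002
grasp_force: 1.8
```

>>> {"name": "step_arm", "arguments": {"moves": [0, -0.04, 0, 0, 0, 0, 1, 0, -0.08, 0, 0, 0, 0, 1, 0, -0.12, 0, 0, 0, 0, 1, 0, -0.16, 0, 0, 0, 0, 1, 0, -0.2, 0, 0, 0, 0, 1, 0, -0.24, 0, 0, 0, 0, 1, 0, -0.28, 0, 0, 0, 0, 1, 0, -0.32, 0, 0, 0, 0, 1]}}

```text
time: 12.5
position: [0.6565, -0.0113, 0.0257]
orientation: [0.26, 3.131, 0.001]
contact_force: [0.2, 4.4, 5.0]
width: 0.002
grasp_force: 3.1
```

Run:
```python
from h import *
for n,c in(("scene",[(260,200),(270,235)]),("top",[(300,212),(270,195)])):
    s=snapshot(n)
    for k,p,z in zip(("green","red"),c,(.035,.0365)):
        m=cmask(s["color"],k,p); print(n,k,m.sum(),*rect(plane_pts(s,contour(m),z)))
o=get_obs();print(o["contact_force"],o["position"])
```

```text
scene green 517 [615.2 -97.3] [101.2 141.8] -0.177
scene red 85 [679.1 -39.4] [17.8 39.4] -0.204
top green 627 [ 639.2 -104.9] [ 90.4 105.1] -0.167
top red 67 [ 611.8 -523.2] [27.3 27.8] -0.007
[-0.41816624  1.49784635  2.78265871] [ 0.65629815 -0.01261321  0.02533669]
```

>>> {"name": "step_arm", "arguments": {"moves": [0, -0.02, 0, 0, 0, 0, 1, 0, -0.04, 0, 0, 0, 0, 1, 0, -0.06, 0, 0, 0, 0, 1, 0, -0.075, 0, 0, 0, 0, 1, 0, -0.085, 0, 0, 0, 0, 1, 0, -0.09, 0, 0, 0, 0, 1, 0, -0.095, 0, 0, 0, 0, 1, 0, -0.1, 0, 0, 0, 0, 1]}}

```text
time: 13.4
position: [0.6531, -0.0309, 0.0252]
orientation: [-0.26, -3.131, 0.0]
contact_force: [0.4, 3.0, 3.7]
width: -0.003
grasp_force: 2.2
```

>>> {"name": "step_arm", "arguments": {"moves": [0, -0.003, 0, 0, 0, 0, 1, 0, -0.006, 0, 0, 0, 0, 1, 0, -0.009, 0, 0, 0, 0, 1, 0, -0.012, 0, 0, 0, 0, 1, 0, -0.015, 0, 0, 0, 0, 1, 0, -0.015, 0, 0, 0, 0, 1, 0, -0.015, 0, 0, 0, 0, 1, 0, -0.015, 0, 0, 0, 0, 1]}}

```text
time: 14.2
position: [0.6526, -0.0339, 0.0253]
orientation: [-0.26, -3.131, 0.0]
contact_force: [0.7, 2.3, 3.3]
width: 0.002
grasp_force: 1.8
```

>>> {"name": "step_arm", "arguments": {"moves": [0, -0.003, 0, 0, 0, 0, 1, 0, -0.006, 0, 0, 0, 0, 1, 0, -0.009, 0, 0, 0, 0, 1, 0, -0.012, 0, 0, 0, 0, 1, 0, -0.015, 0, 0, 0, 0, 1, 0, -0.015, 0, 0, 0, 0, 1, 0, -0.015, 0, 0, 0, 0, 1, 0, -0.015, 0, 0, 0, 0, 1]}}

```text
time: 15.0
position: [0.6522, -0.0369, 0.0253]
orientation: [-0.26, -3.131, 0.0]
contact_force: [-0.2, 2.5, 1.9]
width: -0.004
grasp_force: 1.7
```

>>> {"name": "step_arm", "arguments": {"moves": [0, -0.003, 0, 0, 0, 0, 1, 0, -0.006, 0, 0, 0, 0, 1, 0, -0.009, 0, 0, 0, 0, 1, 0, -0.01, 0, 0, 0, 0, 1, 0, -0.01, 0, 0, 0, 0, 1, 0, -0.01, 0, 0, 0, 0, 1, 0, -0.01, 0, 0, 0, 0, 1, 0, -0.01, 0, 0, 0, 0, 1]}}

```text
time: 15.8
position: [0.6518, -0.0388, 0.0253]
orientation: [-0.26, -3.131, 0.0]
contact_force: [0.2, 3.3, 2.7]
width: 0.001
grasp_force: 1.7
```

>>> {"name": "step_arm", "arguments": {"moves": [0, -0.003, 0, 0, 0, 0, 1, 0, -0.006, 0, 0, 0, 0, 1, 0, -0.009, 0, 0, 0, 0, 1, 0, -0.012, 0, 0, 0, 0, 1, 0, -0.015, 0, 0, 0, 0, 1, 0, -0.015, 0, 0, 0, 0, 1, 0, -0.015, 0, 0, 0, 0, 1, 0, -0.015, 0, 0, 0, 0, 1]}}

```text
time: 16.6
position: [0.6517, -0.0397, 0.0254]
orientation: [0.258, 3.131, 0.007]
contact_force: [0.6, 7.6, 2.7]
width: -0.002
grasp_force: 4.1
```

>>> {"name": "step_arm", "arguments": {"moves": [0, -0.003, 0, 0, 0, 0, 1, 0, -0.006, 0, 0, 0, 0, 1, 0, -0.009, 0, 0, 0, 0, 1, 0, -0.01, 0, 0, 0, 0, 1, 0, -0.01, 0, 0, 0, 0, 1, 0, -0.01, 0, 0, 0, 0, 1, 0, -0.01, 0, 0, 0, 0, 1, 0, -0.01, 0, 0, 0, 0, 1]}}

```text
time: 17.4
position: [0.6516, -0.0399, 0.0254]
orientation: [0.257, 3.13, 0.013]
contact_force: [0.9, 12.5, 3.0]
width: 0.005
grasp_force: 6.1
```

The jaw has stopped, with the force rising to 12.5 N. Now I back off, rise and inspect.

>>> {"name": "step_arm", "arguments": {"moves": [0, -0.005, 0, 0, 0, 0, 1, 0, 0.03, 0, 0, 0, 0, 1, 0, 0.1, 0, 0, 0, 0, 1, 0, 0.25, 0, 0, 0, 0, 1, 0, 0.35, -0.1, 0, 0, 0, 1, 0, 0.4, -0.3, 0, 0, 0, 1, 0, 0.4, -0.5, 0, 0, 0, 1, 0, 0.4, -0.6, 0, 0, 0, 1]}}

```text
time: 18.2
position: [0.6664, 0.0353, 0.1491]
orientation: [0.259, 3.125, -0.003]
contact_force: [0.3, -0.6, 0.6]
width: -0.004
grasp_force: 0.0
```

>>> {"name": "step_arm", "arguments": {"moves": [0, 0.2, -0.1, 0, 0, 0, 1, 0, 0.4, -0.2, 0, 0, 0, 1, 0, 0.6, -0.3, 0, 0, 0, 1, 0, 0.8, -0.3, 0, 0, 0, 1, 0, 0.95, -0.3, 0, 0, 0, 1, 0, 1, -0.3, 0, 0, 0, 1, 0, 1, -0.3, 0, 0, 0, 1, 0, 1, -0.3, 0, 0, 0, 1]}}

```text
time: 19.0
position: [0.697, 0.2314, 0.2046]
orientation: [-0.261, -3.13, 0.003]
contact_force: [0.1, 0.7, -0.9]
width: 0.002
grasp_force: 0.0
```

Run:
```python
from h import *
for n,c in(("scene",[(250,190),(270,225)]),("top",[(305,216),(285,200)])):
    s=snapshot(n)
    for k,p,z in zip(("green","red"),c,(.035,.0365)):
        m=cmask(s["color"],k,p); P=plane_pts(s,contour(m),z); x=rect(P); d=x[0]-[593,-30]; print(n,k,m.sum(),*x,"board",d@[.986,-.165],d@[.165,.986])
    im=cv2.resize(s["color"][160:290,210:360] if n=="scene" else s["color"][160:270,215:345],(400,400),interpolation=cv2.INTER_CUBIC)
    A=im if n=="scene" else np.hstack([A,im])
cv2.imwrite("pics/f.png",A[:,:,::-1])
o=get_obs();print(o["contact_force"],o["position"],o["time"])
```

```text
scene green 676 [ 637.2 -130.8] [ 86.8 101.8] -0.169 board 60.21320000000005 -92.0958
scene red 188 [649.  -64.2] [18.4 89.7] -0.17 board 60.859 -24.4812
top green 689 [ 635.  -130.2] [ 90.3 108. ] -0.168 board 57.945 -91.86719999999998
top red 137 [646.6 -62.8] [17.5 90.7] -0.176 board 58.26160000000002 -23.496799999999993
[-0.63440617  0.25834779 -1.34129396] [0.69714668 0.23080076 0.20499556] 19.1
```

View pics/f.png

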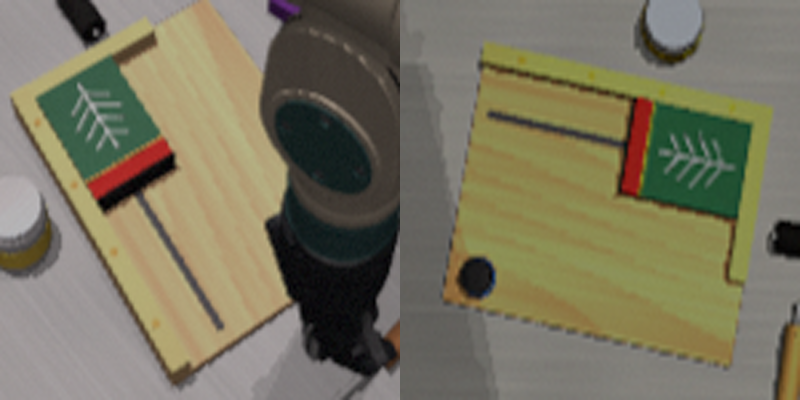

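In the picture the block sits in the corner with the brass jaw face against it. Measured positions agree with the targets to about 2 mm, my board-pose error, and the hand is clear.

```bash
python3 -c "
from plant import close_job
print(close_job())"
```

```text
the job is handed in; nothing more can be done
None
```

The job is handed in: the green block measured within about 2 mm of the corner position, against the back fence and side stop, with the red jaw closed on it and the hand clear at 19.1 s of the 48 s allowed.

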